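Nest the dosing cups and hold them level above the drying rack

ROBOT

A 6-joint arm with a two-finger parallel gripper is mounted at the origin on the work surface. World frame = base frame: x ahead of the robot, y to its left, z up, the work surface at z = 0. Lengths are in mm, angles in rad, forces in N, time in s.
With the tool pointing down it reaches from about 275 to 750 mm from the base axis. Payload 10.2 kg.
Tool frame: the origin (TCP) lies at the centre of the arm's flange, where the gripper is bolted on; the fingertips stand 173 mm ahead of it and the grasp point (between the pads) lies 155 mm ahead of it; z points along the fingers, y is the line along which they close (so a half turn about z gives the same grasp; the last joint's range is limited). The gripper opens to 85 mm and grips with 20 to 120 N. Pads are 22 mm wide; open, the fingers measure 114 mm over their backs; the gripper's body (76 mm by 85 mm) begins 54 mm behind the grasp point. The pads swing forward as they close: fully open they stand 13 mm farther back than shut.
Start: joints at [-1.54, 0.313, 1.498, -0, 1.331, -0.223], TCP at [131.806, -508.193, 404.694] pointing down, gripper open.
Joint ranges: [-2.94, 2.94], [-0.97, 2.17], [0.19, 2.56], [-1.23, 4.37], [0.02, 3.11], [-2.88, 2.88]. Speed limits (rad/s): [2.39, 2.39, 3.01, 3.14, 3.14, 3.14].

INTERFACE

Orientations are given as a unit quaternion [w, x, y, z].
In Python, from rig import ctrl, camrig, order gives the robot as it stands (ctrl), with the cameras (camrig) and the job (order).
- The arm moves only by the tool run_rows, called by a JSON object that holds its "name" and its "arguments", one argument or row to a line. Schema: {"type":"object","properties":{"increments":{"type":"object","properties":{"tx":{"type":"array","items":{"type":"number"},"minItems":1,"maxItems":8},"ty":{"type":"array","items":{"type":"number"},"minItems":1,"maxItems":8},"tz":{"type":"array","items":{"type":"number"},"minItems":1,"maxItems":8},"wx":{"type":"array","items":{"type":"number"},"minItems":1,"maxItems":8},"wy":{"type":"array","items":{"type":"number"},"minItems":1,"maxItems":8},"wz":{"type":"array","items":{"type":"number"},"minItems":1,"maxItems":8}},"additionalProperties":false,"required":["tx","ty","tz","wx","wy","wz"]},"aperture":{"type":"number"},"clamp_n":{"type":"number"},"only":{"type":"string"},"quiet":{"type":"boolean"},"lines":{"type":"string"}},"required":["increments"],"additionalProperties":false}. increments is an object with one list for each field, all of the same length, 1 to 8, a row being the entries at one place: tx, ty, tz (the shift in a scale on which 1.0 is 800 mm), wx, wy, wz (a rotation vector in parts of the range, where 1.0 means 180 degrees); each row is the pose to reach, as a shift and turn from the pose commanded when the call began, along the tool's axes at that moment; what a row does not reach only later rows make up. A row lasts 1/10 s, in which the tool goes at most 50 mm and 0.15 rad, less where a joint would pass 70% of its speed; a pose out of reach is approached as far as the arm can. aperture is the opening from 0.0 (shut) to 1.0 (fully open), set as the call begins (left out keeps the last). The fingers move at their own pace and stop on an object; clamp_n is the grip in N (left out, the last holds). Time passes only in rows, so rows that do not move let the fingers close. The tool returns the time, the measured TCP pose, the force, the opening and the grip force at its end. only (a regular expression) keeps the lines of the reply that match it, lines (a string "A,B") keeps lines A to B, and quiet returns only ok. Shift and turn numbers lie between -1 and 1, and a call with a number outside is refused. Input that does not fit is refused with a message, and nothing moves.
- ctrl.sense(): the state, without advancing time (a new reading comes with each control period).
- camrig.capture(name): name is "scene" or "top" or "wrist"; returns the picture (480x640x3 uint8, red, green, blue); there is no depth.
- camrig.calibration(name): a dict with "fx", "fy", "cx", "cy" (pixels), "distortion" ([k1, k2, p1, p2, k3] as OpenCV has them; the pictures are not rectified), "position" and "attitude" of the camera in the world. Camera axes: x right, y down, z forward; pixel columns grow to the right and rows downward; lengths in mm; the calibration is good to about 2 mm. A picture is of the moment at which its call begins: read the wrist's pose just before it. calibration takes no time and is no camera call; for the wrist camera it gives the pose at the moment of the call.
- order.finish_job(): hands the job in; it is judged then, once.
The state is a dict: "time_s": time; "joints": joint angles; "dq": joint speeds; "tau": joint torques, N m; "eef_pos": TCP position; "ee_rot": TCP orientation; "force": force on the tool from outside, world axes, zero at the start; "wrist_torque": the same for the moment, N m; "grip_width": opening from 0.0 (shut) to 1.0 (fully open); "grip_force": force on a finger pad.
Only numpy, scipy, OpenCV 4.12 (cv2) and the standard library are available. Lean on these libraries where they do the work, as an engineer would, in place of code of your own. Each camera call takes 0.05 s, during which the arm holds its last target. There are 200 camera calls.

TASK

Put the yellow medium cup into the blue large cup on the wooden rack block, then the red small cup into the yellow one, each let go standing on the floor of the next and set down rather than dropped. Then take the blue cup by its outside, lift the whole nest straight up about 10 cm clear of the block and hold it there, level and still, so that the block can be wiped: the program finishes while still holding it. Keep the cups upright all the time and leave the other things on the table where they are.

Things in the scene. Friction and masses are not known exactly. Their poses are not given: they have to be found in the camera images.
- large_cup: blue open cup, round, straight-sided, 64 mm outside diameter, 60 mm tall, wall 3.5 mm (57 mm bore), weighted base 20 mm thick (so 40 mm deep inside), lowest 6 mm of the outside tapered in by 4 mm; about 0.16 kg. Origin: centre of its underside, z up. It stands on the rack block.
- medium_cup: yellow open cup like the blue one: 50 mm outside diameter, 60 mm tall, wall 3.5 mm (43 mm bore), base 20 mm thick, foot tapered in by 4 mm over 6 mm; about 0.10 kg. Origin: centre of its underside, z up. Starts on the table. Nested in the blue cup it stands 20 mm proud of the blue rim, with 3.5 mm play all round.
- small_cup: red open cup: 36 mm outside diameter, 60 mm tall, wall 3.5 mm, base 20 mm thick, foot tapered in by 4 mm over 6 mm; about 0.06 kg. Origin: centre of its underside, z up. Starts on the table. Nested in the yellow cup it stands 20 mm proud of the yellow rim and 40 mm proud of the blue rim, with 3.5 mm play all round.
- vise: cast-iron small vise fixed to the table, gripping the wooden drying-rack block. Origin: on the table under the middle of the block. Base and jaws reach 70 mm to -x and 90 mm to +x, 43 mm to either side in y; its knurled screw head reaches 122 mm to +x at 36 mm height. z up.
- rack_top (a point): centre of the flat top of the wooden rack block, 85 mm above the table, axes as the vise. The top is 130 (x) by 120 (y) mm, with a slotted ridge 8 mm wide and 8 mm high along its two edges at x = +-60 mm.
- record: white 7-inch polystyrene record lying flat, 175 mm diameter, 3 mm thick. Origin: centre of the underside. Leave alone.
- comb: brown tortoiseshell comb lying flat, 130 mm along its x, 30 mm wide, 5 mm thick. Origin: under its middle. Leave alone.
- adapter: round brass spindle adapter, 38 mm diameter, 11 mm tall. Origin: centre of the underside. Leave alone.
- squeegee: blue squeegee lying flat, from -85 mm (handle end) to +65 mm (blade) along its x, blade 120 mm wide along its y, 16 mm tall. Origin: under it. Leave alone.
- brush: hand brush lying flat along its x, about 200 mm long. Leave alone.
- bottle: closed amber bottle standing, 56 mm diameter, 150 mm tall. Origin: centre of the underside. Leave alone.

How it is judged (in metres and radians):
On the way, in this order (a step that is already met when the one before it is completed fails the run):
1. the yellow cup stands in the blue cup, let go, the blue cup still on the block (horizontal distance between medium_cup and large_cup below 0.008 m and z of medium_cup in the frame of large_cup between 0.015 and 0.026 m and z of large_cup in the frame of rack_top between -0.005 and 0.005 m and contact force between the fingers and medium_cup below 0.05 N), for 0.2 s.
2. the red cup stands in the yellow cup, itself in the blue cup on the block, let go (horizontal distance between medium_cup and large_cup below 0.008 m and z of medium_cup in the frame of large_cup between 0.015 and 0.026 m and horizontal distance between small_cup and medium_cup below 0.008 m and z of small_cup in the frame of medium_cup between 0.015 and 0.026 m and z of large_cup in the frame of rack_top between -0.005 and 0.005 m and contact force between the fingers and small_cup below 0.05 N), for 0.2 s.
3. the nest is held level and still by the blue cup, clear above the block (z of large_cup in the frame of rack_top between 0.06 and 0.15 m and horizontal distance between large_cup and rack_top below 0.07 m and angle between large_cup's own z axis and vertical below 0.1 rad and linear speed of large_cup below 0.03 m/s and angular speed of large_cup below 0.2 rad/s and contact force between the fingers and large_cup above 1 N and contact force between large_cup and vise below 0.05 N and horizontal distance between medium_cup and large_cup below 0.008 m and z of medium_cup in the frame of large_cup between 0.015 and 0.026 m and horizontal distance between small_cup and medium_cup below 0.008 m and z of small_cup in the frame of medium_cup between 0.015 and 0.026 m), for 0.5 s.
At the end, for the whole second after the job is handed in: The gripper holds the blue cup 60 to 150 mm above the block, within 70 mm of its middle, tilted under 0.1 rad, slower than 30 mm/s and 0.2 rad/s, not touching the vise; yellow stands on blue's floor and red on yellow's (within 8 mm of concentric, 15 to 26 mm above the outer underside) (all of step 3); the arm keeps its last pose, push and grip.
It fails at once if a cup is tipped more than 0.5 rad (angle between any of large_cup, medium_cup, small_cup's own z axis and vertical above 0.5 rad).
It fails at once if the yellow or red cup is dropped (falls free faster than 0.6 m/s, about 2 cm) ((linear speed of medium_cup above 0.6 m/s and contact force between the fingers and medium_cup below 0.01 N) or (linear speed of small_cup above 0.6 m/s and contact force between the fingers and small_cup below 0.01 N)).
It fails at once if another thing on the table is shifted by more than 25 mm (distance of any of record, comb, adapter, squeegee, brush, bottle from where it was at the start of the episode above 0.025 m).
It also fails if it takes over 69 s, if anything falls off the work surface, if the arm or the gripper's body presses on something with over 40 N, if the wrist force passes 120 N, or if a joint passes its speed limit or range.

## Working session

There is one attempt and no reset: what is moved stays moved. The work goes in short steps, Python scripts to look and compute and a tool call to move; the robot and the scene stay as the last step left them, time stands still between calls to the robot, and variables do not carry over. Pictures are saved under pics/ and viewed, at most 13 in all, crops included, and the job is handed in when it is done.

```bash
ls; mkdir -p pics; python3 - <<'E'
from rig import ctrl, camrig, order
import cv2
for n in("scene","top"):
    im=camrig.capture(n); cv2.imwrite(f"pics/{n}0.png",im[:,:,::-1]); print(n,camrig.calibration(n))
print(ctrl.sense())
E
```

```text
pics
rig.py
scene {'fx': 570.609909622224, 'fy': 570.609909622224, 'cx': 312.448915875667, 'cy': 241.43287150819347, 'distortion': array([0.03725726, 0.        , 0.        , 0.        , 0.        ]), 'position': array([1149.88358424, 1047.60550528,  947.07864825]), 'attitude': array([-0.11676643,  0.21493009,  0.86673872, -0.43466613])}
top {'fx': 580.2360674406268, 'fy': 580.2360674406268, 'cx': 314.69982441541043, 'cy': 236.07965378366404, 'distortion': array([-0.17856037,  0.        ,  0.        ,  0.        ,  0.        ]), 'position': array([ 316.32517071,   23.02575689, 1393.58414719]), 'attitude': array([ 0.07120676, -0.67829244,  0.72764307, -0.07337933])}
{'time_s': 0.1, 'joints': array([-1.54038053e+00,  3.13396572e-01,  1.49832420e+00, -5.65430612e-06,
        1.33099465e+00, -2.23423507e-01]), 'dq': array([-0.00020732, -0.00227811, -0.0003121 ,  0.00057103, -0.00152529,
        0.00159726]), 'tau': array([ 2.21691997e-03, -4.12902153e+01, -2.60145181e+01, -1.37021198e-04,
        3.01768268e-03, -3.28992471e-06]), 'eef_pos': array([ 131.81415148, -508.15753593,  404.20479355]), 'ee_rot': array([-5.59040281e-04,  9.91956266e-01,  1.26579825e-01,  5.13589323e-05]), 'force': array([-0.06254283,  0.02085514, -0.66715001]), 'wrist_torque': array([0.00768685, 0.02789663, 0.00459782]), 'grip_force': 0.0, 'grip_width': 0.9939367670368439}
```

View pics/scene0.png

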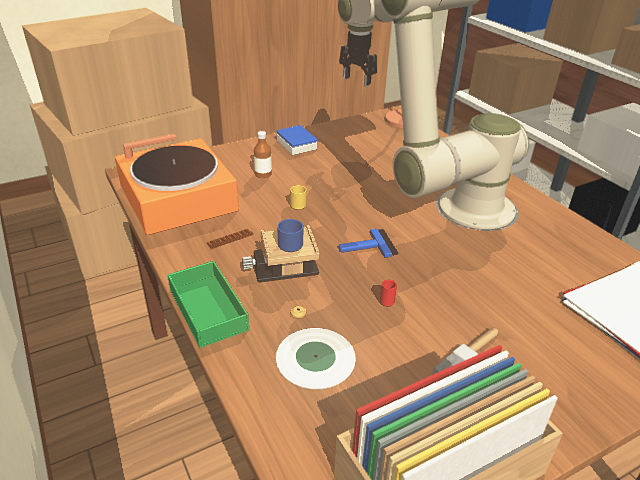

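View pics/top0.png

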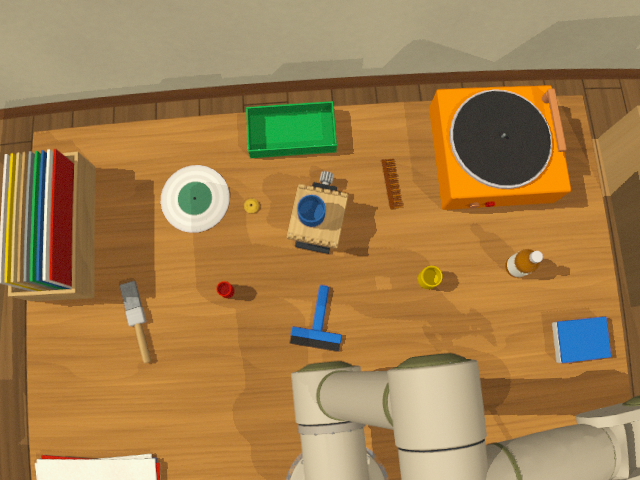

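The pictures show the yellow cup at scene (298,197) / top (430,277), the blue one at (290,235) / (311,210) on the block and the red one at (388,293) / (225,290). The screw head is at top (326,178). I'll triangulate the cups.

```bash
cat > h.py <<'E'
import numpy as np,cv2
from rig import ctrl, camrig, order
from scipy.spatial.transform import Rotation as R
rot=lambda q:R.from_quat(np.array(q)[[1,2,3,0]])
HSV={'yellow':((22,120,60),(33,255,255)),'red':((0,170,50),(4,255,255)),'red2':((174,170,50),(180,255,255)),'blue':((105,110,40),(122,255,255))}
def mask(im,c):
    h=cv2.cvtColor(im,cv2.COLOR_RGB2HSV); m=cv2.inRange(h,*HSV[c])
    if c=='red': m|=cv2.inRange(h,*HSV['red2'])
    return cv2.morphologyEx(m,cv2.MORPH_CLOSE,np.ones((5,5)))
def blob(im,c,near=None,rad=60):
    "hull of the largest blob (near a pixel if given)"
    cs=cv2.findContours(mask(im,c),cv2.RETR_EXTERNAL,cv2.CHAIN_APPROX_NONE)[0]
    if near is not None: cs=[k for k in cs if np.linalg.norm(k.reshape(-1,2).mean(0)-near)<rad]
    return cv2.convexHull(max(cs,key=cv2.contourArea))
def cen(k):
    m=cv2.moments(k); return np.array([m['m10'],m['m01']])/m['m00']
def ray(cal,px):
    K=np.array([[cal['fx'],0,cal['cx']],[0,cal['fy'],cal['cy']],[0,0,1]])
    u=cv2.undistortPoints(np.array(px,float).reshape(-1,1,2),K,cal['distortion']).reshape(-1,2)
    d=rot(cal['attitude']).apply(np.c_[u,np.ones(len(u))])
    return np.array(cal['position']),d/np.linalg.norm(d,axis=1)[:,None]
def plane(cal,px,z):
    p,d=ray(cal,px); return p+d*((z-p[2])/d[:,2])[:,None]
def tri(rays):
    A=0;b=0
    for p,d in rays:
        M=np.eye(3)-np.outer(d,d);A=A+M;b=b+M@p
    x=np.linalg.solve(A,b)
    return x,max(np.linalg.norm((np.eye(3)-np.outer(d,d))@(x-p)) for p,d in rays)
def go(x,y,z):
    "tool-axis shift from the present pose so the TCP comes to x,y,z"
    s=ctrl.sense(); return rot(s['ee_rot']).inv().apply(np.array([x,y,z])-s['eef_pos'])
E
python3 - <<'E'
from h import *
P={'yellow':((298,197),(430,277)),'blue':((290,235),(311,210)),'red':((388,293),(225,290))}
ims={n:cv2.imread(f'pics/{n}0.png')[:,:,::-1].copy() for n in('scene','top')}
C={n:camrig.calibration(n) for n in ims}
for c,(a,b) in P.items():
    ks=[blob(ims['scene'],c,a,20),blob(ims['top'],c,b,20)]
    rr=[]
    for n,k in zip(('scene','top'),ks):
        p,d=ray(C[n],cen(k)); rr.append((p,d[0]))
    print(c,[cv2.boundingRect(k) for k in ks],*tri(rr))
print(plane(C['top'],[(299,184),(349,192),(338,249),(289,238)],90))
print('screw',plane(C['top'],[(328,174),(205,197),(252,206),(391,184),(322,315),(524,262),(318,338)],10))
print(camrig.calibration('wrist'))
E
```

```text
yellow [(290, 185, 16, 24), (418, 266, 25, 23)] [ 480.52172737 -257.59360827   31.1306244 ] 0.24491515470265013
blue [(294, 250, 1, 1), (298, 195, 27, 31)] [nan nan nan] nan
red [(382, 280, 15, 26), (217, 282, 17, 16)] [484.94928757 229.52667968  31.41079267] 0.044016754316340306
[[713.71124946  37.45667232  90.        ]
 [686.04041669 -77.75174775  90.        ]
 [553.00368128 -41.53805959  90.        ]
 [586.50316712  68.58849649  90.        ]]
screw [[ 758.9678104   -35.51985016   10.        ]
 [ 721.86716384  274.21891961   10.        ]
 [ 690.03993934  157.79203728   10.        ]
 [ 722.24708992 -190.27450628   10.        ]
 [ 411.14538569    4.67215376   10.        ]
 [ 501.72953358 -502.52077677   10.        ]
 [ 357.56846959   17.98896659   10.        ]]
{'fx': 331.70797731560435, 'fy': 331.70797731560435, 'cx': 319.0110482514777, 'cy': 244.48691697676003, 'distortion': array([-0.05812994,  0.        ,  0.        ,  0.        ,  0.        ]), 'position': array([ 204.99409061, -490.08397588,  372.83698413]), 'attitude': array([ 0.11612879,  0.78211832, -0.6054483 , -0.09076007])}h.py:16: RuntimeWarning: invalid value encountered in divide
  m=cv2.moments(k); return np.array([m['m10'],m['m01']])/m['m00']
```

The manual's scale: shifts go in shares of 800 mm and turns go in shares of 180 degrees. Converting my numbers, 324 mm / 800 = 0.405, 284 mm / 800 = 0.355.

{"name": "run_rows", "arguments": {
  "increments": {"tx":[0.05,0.1013,0.1525,0.2025,0.2538,0.3038,0.355,0.405],"ty":[-0.0238,-0.0488,-0.0725,-0.0975,-0.1213,-0.1463,-0.17,-0.195],"tz":[0,0,0,0,0,0,0,0],"wx":[0,0,0,0,0,0,0,0],"wy":[0,0,0,0,0,0,0,0],"wz":[0,0,0,0,0,0,0,0]},
  "aperture": 1.0
}}

```text
time_s: 0.9
eef_pos: [407.4, -274.4, 404.6]
ee_rot: [-0.0, 0.992, 0.127, -0.0]
force: [0.3, -0.7, -0.7]
grip_width: 1.001
grip_force: 0.0
```

{"name": "run_rows", "arguments": {
  "increments": {"tx":[0,0],"ty":[0,0],"tz":[0,0],"wx":[0,0],"wy":[0,0],"wz":[0,0]}
}}

```text
time_s: 1.1
eef_pos: [406.6, -275.3, 404.4]
ee_rot: [-0.0, 0.992, 0.128, -0.0]
force: [-0.8, -0.1, 0.2]
grip_width: 0.998
grip_force: 0.0
```

```bash
python3 - <<'E'
from h import *
ctrl.sense();cal=camrig.calibration('wrist');im=camrig.capture('wrist');cv2.imwrite('pics/w1.png',im[:,:,::-1])
k=blob(im,'yellow');print(cv2.boundingRect(k),cen(k),cal['position'],plane(cal,cen(k),60))
np.savez('w1.npz',p=ray(cal,cen(k))[0],d=ray(cal,cen(k))[1][0])
q=plane(cal,k.reshape(-1,2),60); print(cv2.minEnclosingCircle(q[:,:2].astype(np.float32)))
print(go(480.5,-257.6,300))
E
```

```text
(292, 113, 54, 56) [318.65603677 140.51892552] [ 479.75168678 -257.13589453  372.95689491] [[ 482.26003995 -255.91183739   60.        ]]
((481.8284912109375, -256.04296875), 24.479576110839844)
[ 76.7215546    0.94771673 104.39493557]
```

View pics/w1.png

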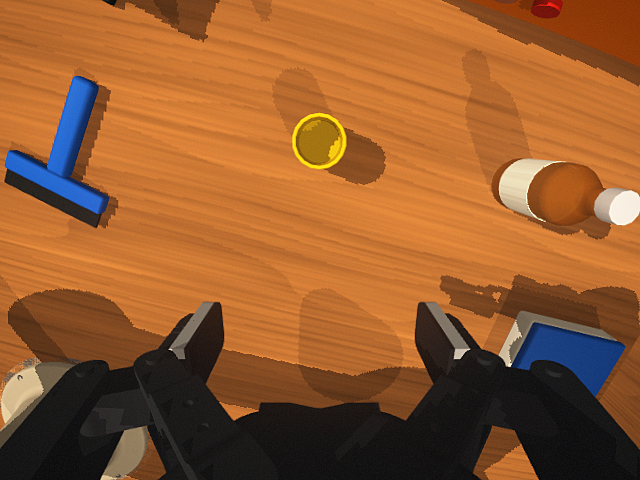

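The yellow rim circle is at (319,140). Its 24.5 mm radius on the z=60 plane confirms the height, and it puts the cup at (482,-256). I'll go over it, then down.

Scaled: 190 mm / 800 = 0.2375, 170 mm / 800 = 0.2125.

{"name": "run_rows", "arguments": {
  "increments": {"tx":[0.05,0.0975,0.0975,0.0975,0.0975,0.0975,0.0975,0.0975],"ty":[0,0,0,0,0,0,0,0],"tz":[0.05,0.1,0.15,0.1875,0.2125,0.2375,0.2375,0.2375],"wx":[0,0,0,0,0,0,0,0],"wy":[0,0,0,0,0,0,0,0],"wz":[0,0,0,0,0,0,0,0]},
  "aperture": 1.0
}}

```text
time_s: 1.95
eef_pos: [481.4, -257.2, 215.2]
ee_rot: [0.0, 0.992, 0.126, 0.0]
force: [0.8, 0.7, 0.3]
grip_width: 0.993
grip_force: 0.0
```

{"name": "run_rows", "arguments": {
  "increments": {"tx":[0,0,0,0,0],"ty":[0,0,0,0,0],"tz":[0,0,0,0,0],"wx":[0,0,0,0,0],"wy":[0,0,0,0,0],"wz":[0,0,0,0,0]},
  "aperture": 0.0,
  "clamp_n": 40
}}

```text
time_s: 2.45
eef_pos: [481.9, -256.3, 215.8]
ee_rot: [0.001, 0.992, 0.127, 0.0]
force: [-2.0, 0.0, 5.4]
grip_width: 0.564
grip_force: 40.9
```

```bash
python3 - <<'E'
from h import *
im=camrig.capture('scene')[130:250,200:360];cv2.imwrite('pics/s2.png',cv2.resize(im,None,fx=5,fy=5)[:,:,::-1])
E
```

```text
(no output)
```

View pics/s2.png

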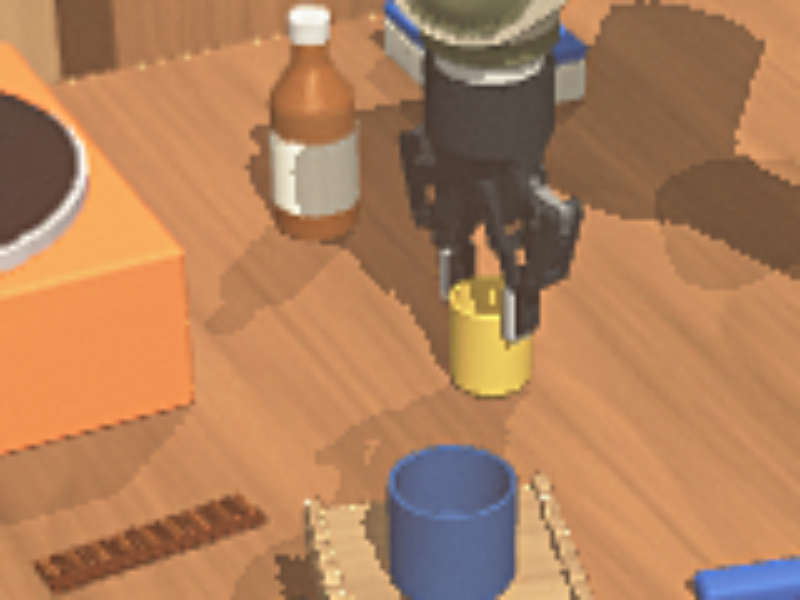

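The yellow cup is gripped. The tip sits about 18–21 mm below the rim, which is too low for nesting because only 20 mm stays proud. I'll regrasp 7 mm higher.

Scaled: -8 mm / 800 = -0.01, -4 mm / 800 = -0.005.

{"name": "run_rows", "arguments": {
  "increments": {"tx":[0,0,0,0,0],"ty":[0,0,0,0,0],"tz":[0,0,-0.005,-0.01,-0.01],"wx":[0,0,0,0,0],"wy":[0,0,0,0,0],"wz":[0,0,0,0,0]},
  "aperture": 0.9
}}

```text
time_s: 3.0
eef_pos: [481.9, -256.4, 223.4]
ee_rot: [0.0, 0.992, 0.127, 0.0]
force: [0.2, -0.1, -0.1]
grip_width: 0.896
grip_force: 0.0
```

{"name": "run_rows", "arguments": {
  "increments": {"tx":[0,0,0,0,0],"ty":[0,0,0,0,0],"tz":[0,0,0,0,0],"wx":[0,0,0,0,0],"wy":[0,0,0,0,0],"wz":[0,0,0,0,0]},
  "aperture": 0.0,
  "clamp_n": 50
}}

```text
time_s: 3.5
eef_pos: [481.8, -256.2, 223.0]
ee_rot: [0.0, 0.992, 0.127, 0.0]
force: [-1.2, 1.0, 5.7]
grip_width: 0.549
grip_force: 51.7
```

{"name": "run_rows", "arguments": {
  "increments": {"tx":[0,0,0,0,0,0],"ty":[0,0,0,0,0,0],"tz":[-0.0313,-0.0875,-0.1438,-0.2,-0.2375,-0.2375],"wx":[0,0,0,0,0,0],"wy":[0,0,0,0,0,0],"wz":[0,0,0,0,0,0]}
}}

```text
time_s: 4.1
eef_pos: [481.8, -256.2, 416.7]
ee_rot: [0.003, 0.992, 0.127, 0.003]
force: [0.6, 0.6, -1.3]
grip_width: 0.548
grip_force: 52.1
```

```bash
python3 - <<'E'
from h import *
ctrl.sense();im=camrig.capture('scene');k=camrig.calibration('scene')
im2=camrig.capture('top');cv2.imwrite('pics/s3.png',im[:,:,::-1]);cv2.imwrite('pics/t3.png',im2[:,:,::-1])
cv2.imwrite('pics/c3.png',np.hstack([cv2.resize(im[60:240,220:380],None,fx=2.5,fy=2.5),cv2.resize(im2[140:320,240:400],None,fx=2.5,fy=2.5)][:2])[:,:,::-1])
E
```

```text
(no output)
```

View pics/c3.png

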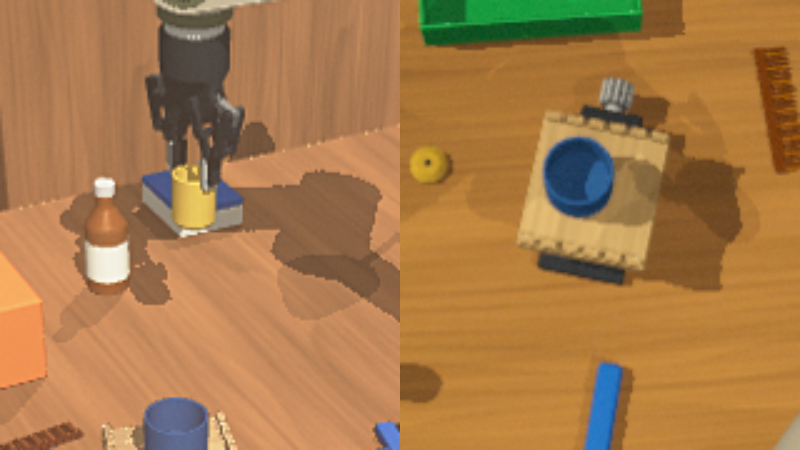

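It is gripped and lifted. In the top half, the blue cup is at about (311,211). Next I'll measure the blue cup.

```bash
python3 - <<'E'
from h import *
import h
s=cv2.imread('pics/s3.png')[:,:,::-1].copy();t=cv2.imread('pics/t3.png')[:,:,::-1].copy()
print(cv2.cvtColor(s,cv2.COLOR_RGB2HSV)[[232,245,240],[290,290,300]],cv2.cvtColor(t,cv2.COLOR_RGB2HSV)[[210,200],[311,308]])
h.HSV['blue']=((105,90,25),(128,255,255))
ks=[blob(s,'blue',(290,235),20),blob(t,'blue',(311,211),20)];print([cv2.boundingRect(k) for k in ks])
rr=[]
for n,k in zip(('scene','top'),ks):
    p,d=ray(camrig.calibration(n),cen(k)); rr.append((p,d[0]))
x,e=tri(rr);print(x,e)
q=plane(camrig.calibration('top'),ks[1].reshape(-1,2),145);print(cv2.minEnclosingCircle(q[:,:2].astype(np.float32)))
print(go(x[0]-73,x[1]-18,417))
E
sed -i "s/(105,110,40),(122,255,255)/(105,90,25),(128,255,255)/" h.py
```

```text
[[112  93 159]
 [113  84 143]
 [114  75 129]] [[106 171  94]
 [108 151  83]]
[(283, 247, 18, 4), (298, 195, 27, 32)]
[646.02325942  17.4317764   77.92217588] 6.866378298488777
((634.3143920898438, 13.014967918395996), 35.975101470947266)
[ 152.60883896 -224.50356889   -4.8102046 ]
```

```bash
sed -i "s/(105,90,25)/(104,60,25)/" h.py
```

{"name": "run_rows", "arguments": {
  "increments": {"tx":[0.0288,0.0575,0.0875,0.1163,0.145,0.175,0.175,0.175],"ty":[-0.0463,-0.0925,-0.1388,-0.185,-0.2325,-0.2788,-0.2788,-0.2788],"tz":[0,0,0,0,0,0,0,0],"wx":[0,0,0,0,0,0,0,0],"wy":[0,0,0,0,0,0,0,0],"wz":[0,0,0,0,0,0,0,0]}
}}

```text
time_s: 5.0
eef_pos: [561.4, -4.7, 410.8]
ee_rot: [-0.0, 0.992, 0.127, -0.002]
force: [0.4, 0.0, -0.8]
grip_width: 0.552
grip_force: 52.1
```

```bash
python3 - <<'E'
from h import *
s=cv2.imread('pics/s3.png')[:,:,::-1].copy();t=cv2.imread('pics/t3.png')[:,:,::-1].copy()
ks=[blob(s,'blue',(290,235),20),blob(t,'blue',(311,211),20)];print([cv2.boundingRect(k) for k in ks])
rr=[]
for n,k in zip(('scene','top'),ks):
    p,d=ray(camrig.calibration(n),cen(k)); rr.append((p,d[0]))
print(tri(rr))
ctrl.sense();cal=camrig.calibration('wrist');im=camrig.capture('wrist');cv2.imwrite('pics/w4.png',im[:,:,::-1])
k=blob(im,'blue');b=cv2.boundingRect(k)
q=plane(cal,k.reshape(-1,2),145);print(b,cal['position'],cv2.minEnclosingCircle(q[:,:2].astype(np.float32)),plane(cal,cen(k),145))
k=blob(im,'yellow');print(cv2.boundingRect(k))
E
```

```text
[(278, 219, 25, 32), (298, 195, 27, 32)]
(array([641.98968593,  13.79446687, 115.38962732]), np.float64(0.09428628641369632))
(275, 81, 94, 97) [634.4382828   13.50214259 379.24639869] ((642.3631591796875, 13.988758087158203), 31.505041122436523) [[643.38845018  14.34405343 145.        ]]
(267, 235, 105, 114)
```

View pics/w4.png

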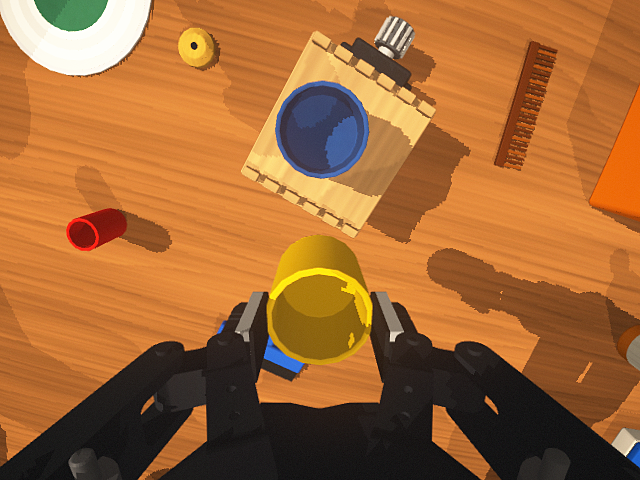

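Blue measured at (642.3,13.9), mid height 115 and rim radius 31.5. In the wrist picture the rim is at (322,130), and yellow is held upright at (320,300).

Scaled: 83 mm / 800 = 0.1038, 60 mm / 800 = 0.075.

{"name": "run_rows", "arguments": {
  "increments": {"tx":[0.0375,0.075,0.1038,0.1038,0.1038],"ty":[0.0013,0.0025,0.0025,0.0025,0.0025],"tz":[0,0,0,0,0],"wx":[0,0,0,0,0],"wy":[0,0,0,0,0],"wz":[0,0,0,0,0]}
}}

```text
time_s: 5.55
eef_pos: [642.0, 12.4, 411.7]
ee_rot: [-0.0, 0.992, 0.126, -0.001]
force: [0.2, 0.0, -0.3]
grip_width: 0.549
grip_force: 52.1
```

```bash
python3 - <<'E'
from h import *
print(go(642.3,13.9,355))
E
```

```text
[ 0.79320068 -1.36676373 56.67507536]
```

{"name": "run_rows", "arguments": {
  "increments": {"tx":[0.0013,0.0013,0.0013,0.0013,0.0013,0.0013],"ty":[-0.0013,-0.0013,-0.0013,-0.0013,-0.0013,-0.0013],"tz":[0.025,0.05,0.0713,0.08,0.0875,0.0875],"wx":[0,0,0,0,0,0],"wy":[0,0,0,0,0,0],"wz":[0,0,0,0,0,0]}
}}

```text
time_s: 6.15
eef_pos: [642.6, 14.5, 342.7]
ee_rot: [-0.0, 0.992, 0.126, -0.0]
force: [-0.1, 0.2, -0.7]
grip_width: 0.549
grip_force: 52.1
```

```bash
python3 - <<'E'
from h import *
im=camrig.capture('scene')[150:270,210:370];cv2.imwrite('pics/s5.png',cv2.resize(im,None,fx=5,fy=5)[:,:,::-1])
print(go(642.3,13.9,329))
E
```

```text
[-0.58721557  0.5675296  14.25821544]
```

View pics/s5.png

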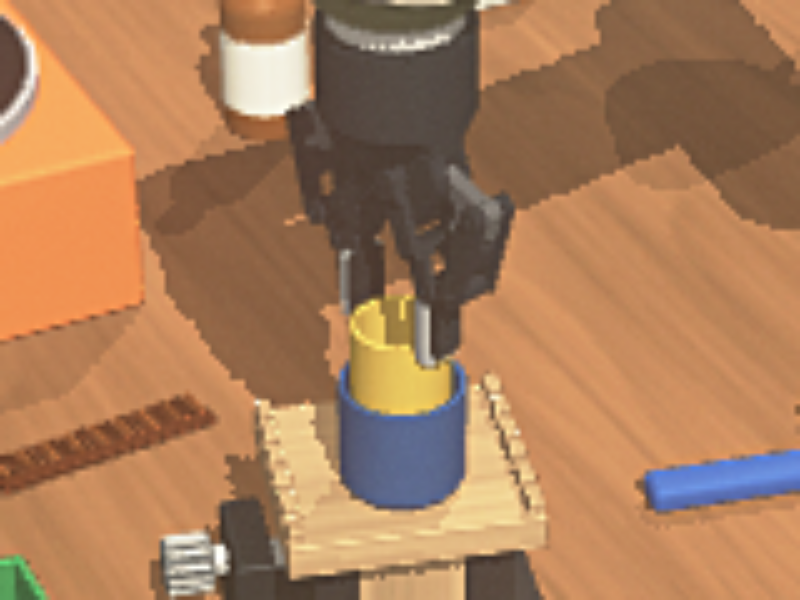

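Yellow is in the blue bore with no contact force, its rim about 35 mm above blue's. I'll lower it slowly.

Scaled: 12 mm / 800 = 0.015, 11 mm / 800 = 0.0138.

{"name": "run_rows", "arguments": {
  "increments": {"tx":[0,0,0,0,0],"ty":[0,0,0,0,0],"tz":[0.005,0.01,0.0138,0.015,0.015],"wx":[0,0,0,0,0],"wy":[0,0,0,0,0],"wz":[0,0,0,0,0]}
}}

```text
time_s: 6.7
eef_pos: [642.9, 14.9, 330.5]
ee_rot: [-0.0, 0.992, 0.127, -0.0]
force: [0.1, -0.0, -1.6]
grip_width: 0.553
grip_force: 52.1
```

{"name": "run_rows", "arguments": {
  "increments": {"tx":[0,0,0],"ty":[0,0,0],"tz":[0.0013,0.0025,0.0025],"wx":[0,0,0],"wy":[0,0,0],"wz":[0,0,0]}
}}

```text
time_s: 7.0
eef_pos: [642.8, 14.9, 328.6]
ee_rot: [-0.0, 0.992, 0.127, -0.0]
force: [0.6, -0.9, -1.0]
grip_width: 0.551
grip_force: 52.1
```

Scaled: 1 mm / 800 = 0.0013.

{"name": "run_rows", "arguments": {
  "increments": {"tx":[0,0,0],"ty":[0,0,0],"tz":[0.0013,0.0013,0.0013],"wx":[0,0,0],"wy":[0,0,0],"wz":[0,0,0]}
}}

```text
time_s: 7.3
eef_pos: [642.9, 14.9, 328.1]
ee_rot: [0.0, 0.992, 0.127, 0.0]
force: [-1.0, 0.0, 2.5]
grip_width: 0.549
grip_force: 52.4
```

{"name": "run_rows", "arguments": {
  "increments": {"tx":[0,0,0],"ty":[0,0,0],"tz":[0.0013,0.0013,0.0013],"wx":[0,0,0],"wy":[0,0,0],"wz":[0,0,0]}
}}

```text
time_s: 7.6
eef_pos: [642.9, 15.0, 328.0]
ee_rot: [0.0, 0.992, 0.127, 0.001]
force: [-2.6, 1.1, 8.0]
grip_width: 0.552
grip_force: 53.0
```

Contact came at z=328 as predicted, so it is on the floor. I'll release and go up.

Scaled: -1 mm / 800 = -0.0013.

{"name": "run_rows", "arguments": {
  "increments": {"tx":[0,0,0,0,0],"ty":[0,0,0,0,0],"tz":[-0.0013,-0.0013,-0.0013,-0.0013,-0.0013],"wx":[0,0,0,0,0],"wy":[0,0,0,0,0],"wz":[0,0,0,0,0]},
  "aperture": 0.8
}}

```text
time_s: 8.1
eef_pos: [642.9, 14.8, 327.5]
ee_rot: [-0.0, 0.992, 0.127, -0.0]
force: [0.3, -0.3, -0.4]
grip_width: 0.804
grip_force: 0.0
```

{"name": "run_rows", "arguments": {
  "increments": {"tx":[0,0,0,-0.075,-0.1,-0.1,-0.1],"ty":[0,0,0,0,0,0,0],"tz":[-0.025,-0.0625,-0.1,-0.1125,-0.1125,-0.1125,-0.1125],"wx":[0,0,0,0,0,0,0],"wy":[0,0,0,0,0,0,0],"wz":[0,0,0,0,0,0,0]},
  "aperture": 1.0
}}

```text
time_s: 8.8
eef_pos: [565.3, -5.3, 418.2]
ee_rot: [0.0, 0.992, 0.126, 0.0]
force: [-0.0, 0.0, -0.1]
grip_width: 0.999
grip_force: 0.0
```

```bash
python3 - <<'E'
from h import *
ctrl.sense();cal=camrig.calibration('wrist');im=camrig.capture('wrist');cv2.imwrite('pics/w6.png',im[:,:,::-1])
for c,z in(('yellow',165),('blue',145)):
    k=blob(im,c,(320,150),100);q=plane(cal,k.reshape(-1,2),z);print(c,cv2.boundingRect(k),cv2.minEnclosingCircle(q[:,:2].astype(np.float32)))
k=blob(im,'red');print(cv2.boundingRect(k))
print(go(485-73,229.5-18,417))
E
```

```text
yellow (280, 95, 76, 80) ((643.5473022460938, 14.780234336853027), 24.4324893951416)
blue (274, 90, 90, 94) ((642.4691162109375, 14.213619232177734), 31.413623809814453)
(70, 212, 59, 42)
[ -94.41788893 -248.34146958    0.73100514]
```

Yellow is nested: its rim fits radius 24.4 at z=165, 1.2 mm off concentric. Now the red cup.

Scaled: -248 mm / 800 = -0.31, -207 mm / 800 = -0.2588.

{"name": "run_rows", "arguments": {
  "increments": {"tx":[-0.02,-0.0388,-0.0588,-0.0788,-0.0988,-0.1175,-0.1175,-0.1175],"ty":[-0.0513,-0.1038,-0.155,-0.2075,-0.2588,-0.31,-0.31,-0.31],"tz":[0,0,0,0,0,0,0,0],"wx":[0,0,0,0,0,0,0,0],"wy":[0,0,0,0,0,0,0,0],"wz":[0,0,0,0,0,0,0,0]}
}}

```text
time_s: 9.65
eef_pos: [412.4, 212.1, 417.6]
ee_rot: [0.0, 0.992, 0.128, 0.0]
force: [-0.1, -0.5, -0.3]
grip_width: 1.0
grip_force: 0.0
```

```bash
python3 - <<'E'
from h import *
ctrl.sense();cal=camrig.calibration('wrist');im=camrig.capture('wrist');cv2.imwrite('pics/w7.png',im[:,:,::-1])
k=blob(im,'red',(320,140),80);q=plane(cal,k.reshape(-1,2),60);(x,y),r=cv2.minEnclosingCircle(q[:,:2].astype(np.float32));print(cv2.boundingRect(k),x,y,r)
print(go(x,y,226))
E
```

```text
(303, 123, 37, 39) 487.2715148925781 229.03836059570312 17.525209426879883
[ 76.50349472   1.61260309 191.52417578]
```

{"name": "run_rows", "arguments": {
  "increments": {"tx":[0.05,0.095,0.095,0.095,0.095,0.095,0.095,0.095],"ty":[0.0013,0.0025,0.0025,0.0025,0.0025,0.0025,0.0025,0.0025],"tz":[0.05,0.1,0.15,0.1875,0.2188,0.2388,0.2388,0.2388],"wx":[0,0,0,0,0,0,0,0],"wy":[0,0,0,0,0,0,0,0],"wz":[0,0,0,0,0,0,0,0]},
  "aperture": 1.0
}}

```text
time_s: 10.5
eef_pos: [487.1, 227.8, 226.9]
ee_rot: [0.0, 0.992, 0.126, 0.0]
force: [0.2, -0.2, 0.6]
grip_width: 1.001
grip_force: 0.0
```

{"name": "run_rows", "arguments": {
  "increments": {"tx":[0,0,0,0,0,0,0],"ty":[0,0,0,0,0,0,0],"tz":[0,0,0,0,0,0,0],"wx":[0,0,0,0,0,0,0],"wy":[0,0,0,0,0,0,0],"wz":[0,0,0,0,0,0,0]},
  "aperture": 0.0,
  "clamp_n": 40
}}

```text
time_s: 11.2
eef_pos: [486.4, 228.5, 227.5]
ee_rot: [-0.0, 0.992, 0.127, 0.001]
force: [0.3, 0.6, 5.7]
grip_width: 0.387
grip_force: 39.5
```

```bash
python3 - <<'E'
from h import *
im=camrig.capture('scene')[230:350,310:470];cv2.imwrite('pics/s8.png',cv2.resize(im,None,fx=5,fy=5)[:,:,::-1])
E
```

```text
(no output)
```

View pics/s8.png

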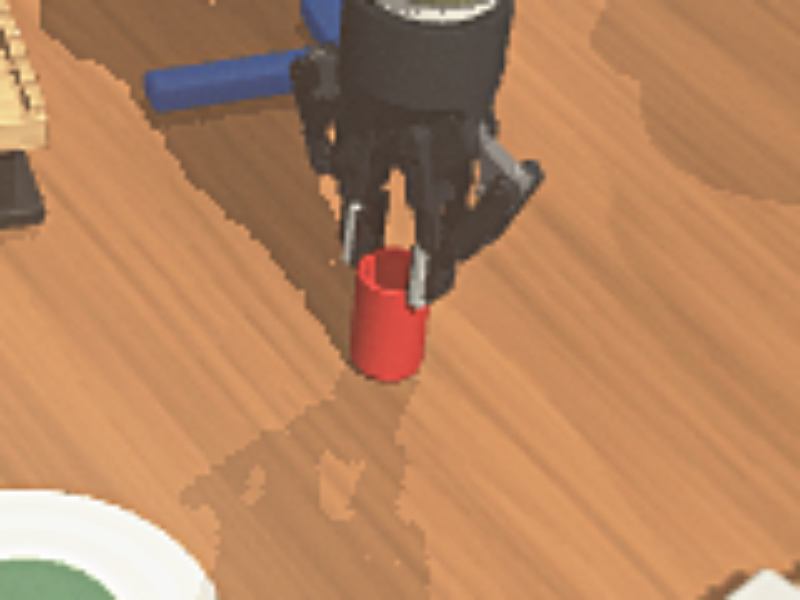

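Red is gripped near its top at crop (390,280). I'll lift it and carry it over the nest.

Scaled: -195 mm / 800 = -0.2438, -160 mm / 800 = -0.2.

{"name": "run_rows", "arguments": {
  "increments": {"tx":[0,0,0,0,0,0],"ty":[0,0,0,0,0,0],"tz":[-0.0313,-0.0875,-0.1438,-0.2,-0.2438,-0.2438],"wx":[0,0,0,0,0,0],"wy":[0,0,0,0,0,0],"wz":[0,0,0,0,0,0]}
}}

```text
time_s: 11.85
eef_pos: [486.1, 228.5, 426.6]
ee_rot: [-0.0, 0.992, 0.127, 0.004]
force: [0.0, 0.3, -1.2]
grip_width: 0.384
grip_force: 40.0
```

{"name": "run_rows", "arguments": {
  "increments": {"tx":[0.02,0.0413,0.0613,0.0813,0.1013,0.1225,0.1225,0.1225],"ty":[0.0513,0.1025,0.1538,0.205,0.2563,0.3075,0.3075,0.3075],"tz":[0,0,0,0,0,0,0,0],"wx":[0,0,0,0,0,0,0,0],"wy":[0,0,0,0,0,0,0,0],"wz":[0,0,0,0,0,0,0,0]}
}}

```text
time_s: 12.65
eef_pos: [643.1, 14.3, 420.2]
ee_rot: [-0.0, 0.992, 0.126, -0.001]
force: [0.2, -0.6, -0.4]
grip_width: 0.378
grip_force: 40.1
```

```bash
python3 - <<'E'
from h import *
for c in ('scene','top'):
    im=camrig.capture(c)
    for n,a in (('red',(290,200)),): 
        try: print(c,cv2.boundingRect(blob(im,n,a,70)))
        except Exception as e: print(c,'none')
print(go(642.9,14.4,368))
E
```

```text
scene (282, 185, 15, 28)
top (316, 193, 3, 2)
[ 0.10327067  1.47522778 53.29494399]
```

Scaled: 57 mm / 800 = 0.0713, 52 mm / 800 = 0.065.

{"name": "run_rows", "arguments": {
  "increments": {"tx":[0,0,0,0,0,0,0],"ty":[0,0,0,0,0,0,0],"tz":[0.025,0.05,0.0575,0.065,0.0713,0.0713,0.0713],"wx":[0,0,0,0,0,0,0],"wy":[0,0,0,0,0,0,0],"wz":[0,0,0,0,0,0,0]}
}}

```text
time_s: 13.45
eef_pos: [642.9, 14.9, 365.3]
ee_rot: [0.0, 0.992, 0.127, 0.0]
force: [-0.1, 0.7, -0.3]
grip_width: 0.387
grip_force: 40.1
```

```bash
python3 - <<'E'
from h import *
im=camrig.capture('scene')[150:270,210:370];cv2.imwrite('pics/s9.png',cv2.resize(im,None,fx=5,fy=5)[:,:,::-1])
E
```

```text
(no output)
```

View pics/s9.png

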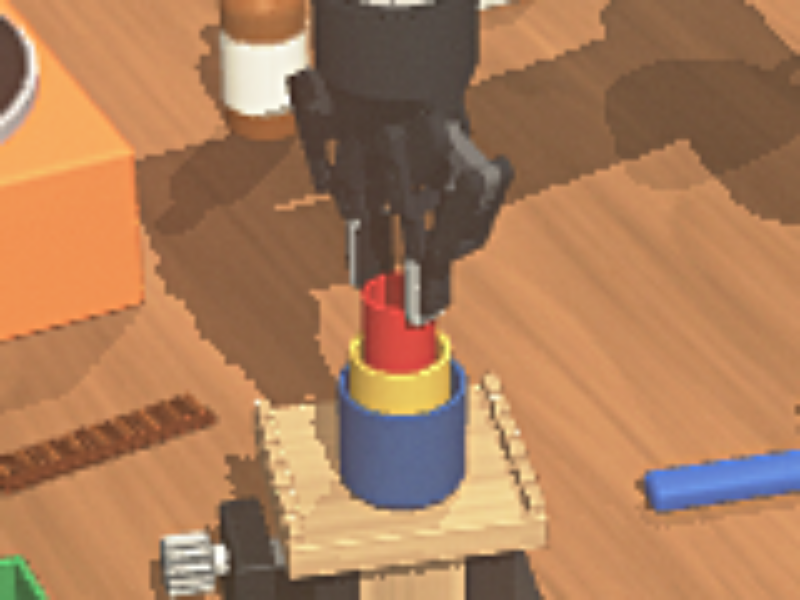

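Red is inside yellow's bore. The floor should come at TCP z≈352.4, so I'll lower slowly.

Scaled: 11 mm / 800 = 0.0138, 10 mm / 800 = 0.0125.

{"name": "run_rows", "arguments": {
  "increments": {"tx":[0,0,0,0,0],"ty":[0,0,0,0,0],"tz":[0.005,0.01,0.0125,0.0138,0.0138],"wx":[0,0,0,0,0],"wy":[0,0,0,0,0],"wz":[0,0,0,0,0]}
}}

```text
time_s: 14.0
eef_pos: [642.9, 14.9, 353.5]
ee_rot: [-0.0, 0.992, 0.127, -0.0]
force: [-0.3, 0.0, -0.3]
grip_width: 0.381
grip_force: 40.1
```

{"name": "run_rows", "arguments": {
  "increments": {"tx":[0,0,0,0],"ty":[0,0,0,0],"tz":[0.0013,0.0013,0.0025,0.0025],"wx":[0,0,0,0],"wy":[0,0,0,0],"wz":[0,0,0,0]}
}}

```text
time_s: 14.4
eef_pos: [642.9, 15.0, 352.6]
ee_rot: [0.0, 0.992, 0.127, 0.001]
force: [-0.9, 0.1, 4.9]
grip_width: 0.383
grip_force: 40.6
```

{"name": "run_rows", "arguments": {
  "increments": {"tx":[0,0,0],"ty":[0,0,0],"tz":[0.0013,0.0013,0.0013],"wx":[0,0,0],"wy":[0,0,0],"wz":[0,0,0]}
}}

```text
time_s: 14.7
eef_pos: [642.9, 15.1, 352.5]
ee_rot: [0.0, 0.992, 0.127, 0.001]
force: [-1.1, 0.8, 9.5]
grip_width: 0.384
grip_force: 41.1
```

Seated at 352.5. I'll release, rise and check.

Scaled: -2 mm / 800 = -0.0025.

{"name": "run_rows", "arguments": {
  "increments": {"tx":[0,0,0,0,0],"ty":[0,0,0,0,0],"tz":[-0.0025,-0.0025,-0.0025,-0.0025,-0.0025],"wx":[0,0,0,0,0],"wy":[0,0,0,0,0],"wz":[0,0,0,0,0]},
  "aperture": 0.7
}}

```text
time_s: 15.2
eef_pos: [642.8, 14.9, 352.4]
ee_rot: [-0.0, 0.992, 0.127, -0.0]
force: [-0.2, 0.1, -0.4]
grip_width: 0.7
grip_force: 0.0
```

{"name": "run_rows", "arguments": {
  "increments": {"tx":[0,0,0,-0.075,-0.1,-0.1,-0.1],"ty":[0,0,0,0,0,0,0],"tz":[-0.025,-0.0625,-0.0813,-0.0813,-0.0813,-0.0813,-0.0813],"wx":[0,0,0,0,0,0,0],"wy":[0,0,0,0,0,0,0],"wz":[0,0,0,0,0,0,0]},
  "aperture": 1.0
}}

```text
time_s: 15.9
eef_pos: [565.4, -5.3, 418.2]
ee_rot: [0.0, 0.992, 0.126, 0.0]
force: [-0.5, 0.0, 0.2]
grip_width: 0.998
grip_force: 0.0
```

```bash
python3 - <<'E'
from h import *
ctrl.sense();cal=camrig.calibration('wrist');im=camrig.capture('wrist');cv2.imwrite('pics/w10.png',im[:,:,::-1])
for c,z in(('red',185),('yellow',165),('blue',145)):
    k=blob(im,c,(320,150),100);q=plane(cal,k.reshape(-1,2),z);print(c,cv2.boundingRect(k),cv2.minEnclosingCircle(q[:,:2].astype(np.float32)))
print(go(643,14.4,330),go(643,14.4,292))
E
```

```text
red (287, 102, 60, 63) ((643.6984252929688, 15.656661987304688), 17.603918075561523)
yellow (280, 95, 74, 80) ((643.6212768554688, 14.765131950378418), 24.394433975219727)
blue (274, 90, 90, 94) ((642.4562377929688, 14.116453170776367), 31.472410202026367)
[79.54437493  0.36562148 87.99607015] [ 79.51437255   0.35620721 125.99605714]
```

All three are concentric and the heights are consistent. Now the outside grasp of blue at TCP z=292, which leaves the gripper body 6 mm clear of red's rim.

Scaled: 126 mm / 800 = 0.1575, 118 mm / 800 = 0.1475.

{"name": "run_rows", "arguments": {
  "increments": {"tx":[0.05,0.0988,0.0988,0.0988,0.0988,0.0988,0.0988,0.0988],"ty":[0,0,0,0,0,0,0,0],"tz":[0.0125,0.025,0.075,0.1125,0.135,0.1475,0.1575,0.1575],"wx":[0,0,0,0,0,0,0,0],"wy":[0,0,0,0,0,0,0,0],"wz":[0,0,0,0,0,0,0,0]},
  "aperture": 1.0
}}

```text
time_s: 16.75
eef_pos: [642.1, 14.7, 291.2]
ee_rot: [-0.0, 0.992, 0.127, -0.0]
force: [-0.6, 0.4, 0.2]
grip_width: 0.999
grip_force: 0.0
```

{"name": "run_rows", "arguments": {
  "increments": {"tx":[0,0],"ty":[0,0],"tz":[0,0],"wx":[0,0],"wy":[0,0],"wz":[0,0]}
}}

```text
time_s: 16.95
eef_pos: [642.1, 14.6, 292.8]
ee_rot: [0.0, 0.992, 0.127, 0.001]
force: [0.2, 0.5, -0.7]
grip_width: 0.999
grip_force: 0.0
```

```bash
python3 - <<'E'
from h import *
im=camrig.capture('scene')[150:270,210:370];cv2.imwrite('pics/s11.png',cv2.resize(im,None,fx=5,fy=5)[:,:,::-1])
E
```

```text
(no output)
```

View pics/s11.png

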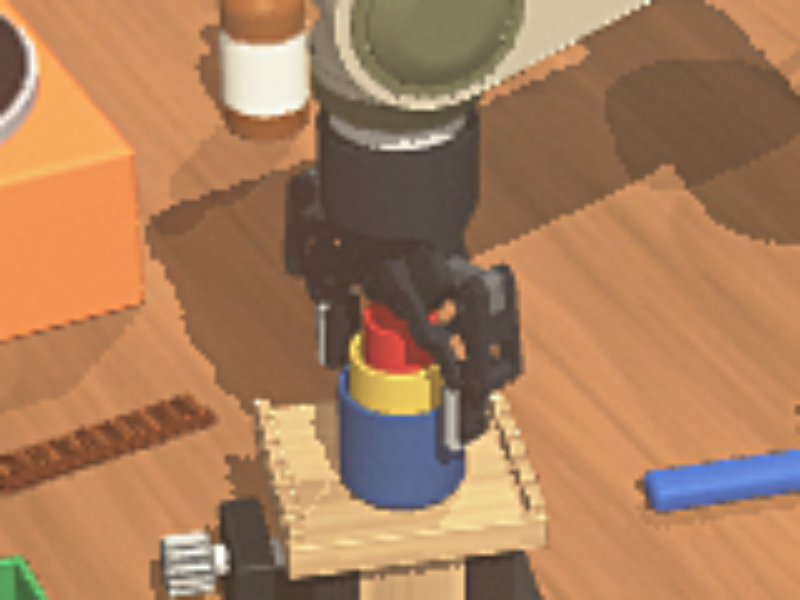

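The pads straddle blue's upper third with no contact. I'll close and lift gently, 100 mm.

{"name": "run_rows", "arguments": {
  "increments": {"tx":[0,0,0,0,0,0],"ty":[0,0,0,0,0,0],"tz":[0,0,0,0,0,0],"wx":[0,0,0,0,0,0],"wy":[0,0,0,0,0,0],"wz":[0,0,0,0,0,0]},
  "aperture": 0.0,
  "clamp_n": 60
}}

```text
time_s: 17.6
eef_pos: [642.0, 14.7, 292.9]
ee_rot: [0.0, 0.992, 0.127, 0.001]
force: [-1.2, 1.4, 6.1]
grip_width: 0.735
grip_force: 66.6
```

{"name": "run_rows", "arguments": {
  "increments": {"tx":[0,0,0,0,0,0,0,0],"ty":[0,0,0,0,0,0,0,0],"tz":[-0.0025,-0.0075,-0.015,-0.025,-0.0375,-0.05,-0.06,-0.0625],"wx":[0,0,0,0,0,0,0,0],"wy":[0,0,0,0,0,0,0,0],"wz":[0,0,0,0,0,0,0,0]}
}}

```text
time_s: 18.4
eef_pos: [642.0, 14.6, 343.2]
ee_rot: [0.0, 0.992, 0.127, 0.001]
force: [-0.0, -0.3, -3.1]
grip_width: 0.739
grip_force: 66.2
```

{"name": "run_rows", "arguments": {
  "increments": {"tx":[0,0,0,0,0,0,0],"ty":[0,0,0,0,0,0,0],"tz":[-0.005,-0.015,-0.0275,-0.04,-0.0525,-0.06,-0.0625],"wx":[0,0,0,0,0,0,0],"wy":[0,0,0,0,0,0,0],"wz":[0,0,0,0,0,0,0]}
}}

```text
time_s: 19.1
eef_pos: [641.9, 14.7, 392.7]
ee_rot: [0.0, 0.992, 0.127, 0.001]
force: [-1.1, -0.2, -3.0]
grip_width: 0.737
grip_force: 66.3
```

{"name": "run_rows", "arguments": {
  "increments": {"tx":[0,0,0,0,0,0,0,0],"ty":[0,0,0,0,0,0,0,0],"tz":[0,0,0,0,0,0,0,0],"wx":[0,0,0,0,0,0,0,0],"wy":[0,0,0,0,0,0,0,0],"wz":[0,0,0,0,0,0,0,0]}
}}

```text
time_s: 19.9
eef_pos: [641.9, 14.6, 391.7]
ee_rot: [0.0, 0.992, 0.127, 0.0]
force: [-0.1, 0.2, -3.2]
grip_width: 0.739
grip_force: 66.3
```

```bash
python3 - <<'E'
from h import *
im=camrig.capture('scene')[120:240,210:370];cv2.imwrite('pics/s12.png',cv2.resize(im,None,fx=5,fy=5)[:,:,::-1])
E
```

```text
(no output)
```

View pics/s12.png

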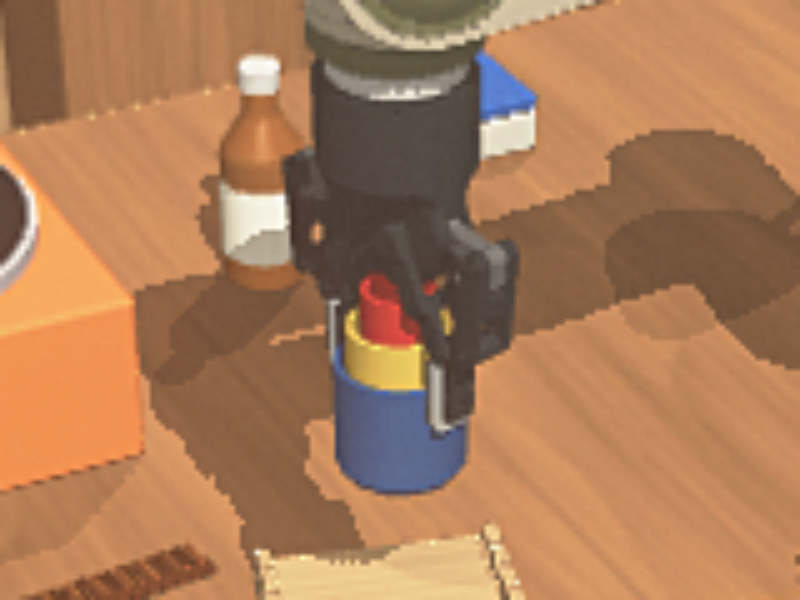

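The nest is held level, about 99 mm above the block. The load is 3.1 N, which matches 0.32 kg. Handing in.

```bash
python3 -c "
from rig import ctrl, camrig, order
print(order.finish_job())"
```

```text
the job is handed in; nothing more can be done
None
```

The job is handed in: yellow stands in blue and red in yellow, and the arm is holding the nest by the blue cup, level and still, about 99 mm above the block; the judge's verdict was not shown.

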